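# Scan the flashing strip, tuck it under the lapped leaf and hold it down

## Robot

A 6-joint arm with a two-finger parallel gripper is mounted at the origin on the work surface; the furniture and walls round the work are solid. World frame = base frame: x ahead of the robot, y to its left, z up, the work surface at z = 0. Lengths are in m, angles in rad, forces in N, time in s.
With the tool pointing down it reaches from about 0.35 to 0.775 m from the base axis. Payload 7.3 kg.
Tool frame: the origin (TCP) lies at the centre of the arm's flange, where the gripper is bolted on; the fingertips stand 178 mm ahead of it and the grasp point (between the pads) lies robot.pinch_z ahead of it (robot.pinch_z is the distance from the TCP to the grasp point, in m); x points along the fingers, z is the direction in which the jaws open and shut, and the axes are right-handed (so a half turn about x gives the same grasp; the last joint's range is limited). The gripper opens to 92 mm and grips with 3 to 60 N. Pads are 19 mm wide; open, the fingers measure 130 mm over their backs; the gripper's body (75 mm by 190 mm) begins 47 mm behind the grasp point.
Start: joints at [-1.347, 0.342, 1.524, -0, 1.275, -0.146], TCP at [0.19, -0.49, 0.405] pointing down, gripper open.
Joint ranges: [-2.53, 2.53], [-0.77, 2.02], [0.04, 2.7], [-1, 4.14], [0.28, 2.66], [-3.11, 3.11]. Speed limits (rad/s): [2.57, 2.57, 3.14, 3.14, 3.14, 3.14].

## Interface

Orientations are given as [roll, pitch, yaw] about the fixed x, y, z axes, in that order (R = Rz(yaw) Ry(pitch) Rx(roll)).
In Python, from cell import robot gives the robot as it stands.
- The arm moves only by the shell command python3 -m jog 'ROWS' [FORCE]. ROWS is JSON, a list of rows, each an object of numbers: "fingers": the closure, from 0 (fully open) to 1 (shut); "x", "y", "z": the shift along the tool's x, y, z in cm; "spin": the turn about the tool's x in degrees. A call has 1 to 5 rows; each row is the pose to reach, as a shift and turn from the pose commanded when the call began, along the tool's axes at that moment; what a row does not reach only later rows make up. A row lasts 1/8 s, in which the tool goes at most 62.5 mm and 10.7 degrees, less where a joint would pass 70% of its speed; a pose out of reach is approached as far as the arm can. A call with a gripper value outside its range is refused whole. The fingers move at their own pace and stop on an object; FORCE is the grip in N (left out, the last holds). Time passes only in rows, so rows that repeat a pose let the fingers close. It gives the time, the measured TCP pose, the force and the opening at its end, in the units of the state.
- robot.observe(): the state, without advancing time (a new reading comes with each control period).
- robot.read_camera(name): name is "scene" or "top" or "wrist"; returns a dict with "color" (480x640x3 uint8, red, green, blue), "mtx" (3x3 intrinsics, pixels), "view" (4x4, takes a point from world to camera coordinates); the wrist camera has in their place "T_tool_cam" (4x4, takes a point from camera to tool coordinates, whose origin is the TCP and whose axes are the tool frame's). Camera axes: x right, y down, z forward; pixel columns grow to the right and rows downward; lengths in m; the calibration is good to about 2 mm. A picture is of the moment at which its call begins: read the wrist's pose just before it. There is no depth.
- robot.hand_in(): hands the job in, once; it reports no verdict.
Trained networks look in a picture, given as the dict that the camera call returned (one of the last four; its "shot" number tells which), for a name from the list of things; names that differ only in an ending like _2 or _b are one class to them, and where a whole thing is asked for, a point or a joint stands for the part that bears it (a point fixed in the world has none). Each returns a list of dicts, best first, with "conf" (0 to 1); they miss things now and then, are a little off and sometimes report something else, mostly with a low value. They report only what shows in the picture. A call takes as long as a camera call. They do not tell look-alikes from the thing itself.
- robot.look_for(target, picture): "xy" ([column, row] in pixels, amid what is visible of it).
The state is a dict: "time": time; "qpos": joint angles; "qvel": joint speeds; "joint_efforts": joint torques, N m; "tool_pos": TCP position; "tool_rot": TCP orientation; "contact_force": force on the tool from outside, world axes, zero at the start; "torque": the same for the moment, N m; "opening": finger opening in m.
Only numpy, scipy, OpenCV 4.12 (cv2) and the standard library are available. Lean on these libraries where they do the work, as an engineer would, in place of code of your own. Each camera call takes 0.05 s, during which the arm holds its last target. There are 200 camera calls.

## Task

Book out the aluminium flashing strip while it still lies where it is: squeeze the orange trigger of the clamped pistol scanner well in, then let it spring back. Then set the strip on the plywood deck, slide its thin edge under the free edge of the green hinged leaf, square and centred with it, until it is home against the batten underneath, without lifting the leaf or knocking the other things on the bench about. The program finishes while the gripper still holds the strip firmly pressed down flat on the deck; do not let go.

Things in the scene. Friction and masses are not known exactly. Their poses are not given: they have to be found in the camera images.
- strip: loose extruded aluminium angle (the flashing strip), 0.15 kg (varies), 80 x 110 x 45 mm. Origin: underside, centre of the 80 x 110 mm footprint; x points to the thin edge, z up. Flat leg 3.5 mm thick, thinning to 2 mm over the last 6 mm before the thin edge at x=+40 mm; along the opposite edge an upstand 12 mm thick (x=-40 to -28 mm), 110 mm long, 45 mm high, to be gripped across its thickness from above. White bar-code label on the leg.
- strip_nose (a point): middle of the strip's thin edge, at its underside (strip x=+40 mm)
- strip_grip (a point): middle of the upstand, 30 mm above the strip's underside (strip x=-34 mm): a good place to grip, fingers closing along strip x
- panel: fixed roof-joint sample, 210 x 166 mm over its steel edges (x -120 to +90 mm). Origin on the bench at z=0; x points in the direction in which the strip is slid in (from the open deck to the leaf's hinge), z up. The deck's top is at 14 mm. The leaf's free edge is at x=0, the batten's face (the stop for the strip) at x=+30 mm; the lap is centred on y=0. The open deck in front, x=-120 to 0 mm, is bare, flat and as high as the deck under the leaf
- deck: the plywood deck, 210 x 150 x 14 mm, part of the panel and with the same frame
- leaf_edge (a point): middle of the leaf's free edge at its underside, 8 mm above the deck when the leaf is down
- lap_stop (a point): middle of the foot of the batten's face, on the deck, 30 mm inside the leaf's free edge: the strip's thin edge belongs here
- leaf (a joint): angle of the green sheet leaf, 110 mm wide (as wide as the strip), 87 mm from hinge to free edge, 3 mm thick: 0 = down (resting on the batten, 8 mm over the deck), grows as it lifts; held down by its weight and a light spring, about 1 N at the free edge lifts it
- scanner: fixed pistol-grip scanner lying on its side in a bench clamp. Origin on the bench below the grip; x runs along the grip to the scanner's head, -y is the side of the trigger and window. Grip: 28 mm deep (y -14 to +14 mm), x -63 to +45 mm, z 45 to 75 mm, free underneath and on both sides; head x +41 to +95 mm, y -51 to +43 mm, up to z=82 mm
- scan_grip (a point): on the grip's centre line beside the middle of the trigger, z=60 mm: grip the scanner here from above, fingers closing along scanner y, one on the grip's back, one on the trigger; about 46 mm across with the trigger out, 36 mm with it squeezed
- trigger (a joint): angle of the orange trigger blade, 45 mm long, 18 mm high, hinged at scanner (38, -18.5, 60) mm about the vertical; 0 = out, 0.32 rad = fully in; sprung, about 5 N at its middle presses it home, and it springs back when let go
- ferrule_tin: loose bystander: white round tin with blue lid, 62 mm across, 24 mm high; origin under its centre
- solder_spool: loose bystander: blue and white spool, 54 mm across, 55 mm high; origin under its centre
- tape_measure: loose bystander: small tape measure, 62 x 71 x 33 mm; origin under its centre
- marker: loose bystander: black and white marker pen, 132 mm long, lying; origin under its centre
- tape_roll: loose bystander: black tape roll, 66 mm across, 19 mm high; origin under its centre
Not all that is in view belongs to the job. What is shaped like the strip but blue is not meant.

How it is judged:
On the way, in this order (a step that is already met when the one before it is completed fails the run):
1. the scanner's trigger is squeezed well in while the strip still lies where it was (value of joint trigger above 0.2 rad and distance of strip from where it was at the start of the episode below 0.02 m), for 0.1 s.
2. the trigger is let go and springs back, the strip still in place (value of joint trigger below 0.05 rad and distance of strip from where it was at the start of the episode below 0.02 m), for 0.1 s.
3. the strip's thin edge is between leaf and deck (x of strip_nose in the frame of panel above 0.006 m and z of strip_nose in the frame of panel between 0.012 and 0.02 m and y of strip_nose in the frame of panel between -0.04 and 0.04 m), for 0.05 s.
At the end, for the whole second after the job is handed in: The thin edge is 23 to 34 mm inside the leaf edge (home is 30), centred within 10 mm, square within 0.1 rad, flat on the deck (3 mm, 0.05 rad); leaf down (under 0.03 rad), trigger out; the gripper touches the strip (over 2 N), which bears on the deck with over 5 N, at rest (x of strip_nose in the frame of panel between 0.023 and 0.034 m and y of strip_nose in the frame of panel between -0.01 and 0.01 m and z of strip_nose in the frame of panel between 0.012 and 0.017 m and angle between the y axis of strip and the y axis of panel, either way round below 0.1 rad and angle between strip's own z axis and vertical below 0.05 rad and value of joint leaf below 0.03 rad and value of joint trigger below 0.05 rad and contact force between strip and deck above 5 N and contact force between the fingers and strip above 2 N and linear speed of strip below 0.02 m/s); the arm keeps its last pose, push and grip.
It fails at once if the leaf is lifted (more than 0.06 rad, 5 mm at its free edge) (value of joint leaf above 0.06 rad).
It fails at once if another loose thing on the bench is knocked away (over 30 mm) (distance of any of ferrule_tin, solder_spool, tape_measure, marker, tape_roll from where it was at the start of the episode above 0.03 m).
It also fails if it takes over 64 s, if anything falls off the work surface, if the arm or the gripper's body presses on something with over 40 N, if the wrist force passes 120 N, or if a joint passes its speed limit or range.

## Working session

There is one attempt and no reset: what is moved stays moved. The work goes in short steps, Python scripts to look and compute and a shell command to move; the robot and the scene stay as the last step left them, time stands still between calls to the robot, and variables do not carry over. Pictures are saved under pics/ and viewed, on a budget of 10 in all, crops included, one or two more only if the job needs it, and the job is handed in when it is done.

```bash
ls; mkdir -p pics; cat > h.py <<'E'
import numpy as np, cv2
from scipy.spatial.transform import Rotation as R
from cell import robot
def save(p,n): cv2.imwrite('pics/'+n,p['color'][:,:,::-1])
def tool():
    s=robot.observe(); T=np.eye(4); T[:3,:3]=R.from_euler('xyz',s['tool_rot']).as_matrix(); T[:3,3]=s['tool_pos']; return T
def cam(n):
    T=tool(); p=robot.read_camera(n)
    p['c2w']=T@np.array(p['T_tool_cam']) if n=='wrist' else np.linalg.inv(np.array(p['view'])); return p
def px2w(p,uv,z):
    d=p['c2w'][:3,:3]@np.linalg.solve(np.array(p['mtx']),[uv[0],uv[1],1]); o=p['c2w'][:3,3]
    return o+d*(z-o[2])/d[2]
def w2px(p,X):
    c=np.linalg.inv(p['c2w'])@np.r_[X,1]; q=np.array(p['mtx'])@c[:3]; return q[:2]/q[2]
E
python3 - <<'E'
from h import *
print(robot.observe(), robot.pinch_z); print(tool().round(3))
a=cam('top'); b=cam('scene'); save(a,'top.png'); save(b,'scene.png')
for n in ['strip','panel','leaf','scanner','trigger','ferrule_tin','solder_spool','tape_measure','marker','tape_roll']:
    for p,k in ((a,'top'),(b,'scene')):
        print(n,k,[(np.round(d['xy']),round(d['conf'],2),px2w(p,d['xy'],.014)[:2].round(3)) for d in robot.look_for(n,p)[:3]])
print(a['c2w'].round(3),b['c2w'].round(3),a['mtx'])
E
```

```text
pics
{'time': 0.0, 'qpos': array([-1.34700516e+00,  3.42750840e-01,  1.52503384e+00,  2.69005279e-05,
        1.27540082e+00, -1.46016589e-01]), 'qvel': array([-1.18759172e-03,  2.48983289e-03, -1.88280718e-03,  3.41704460e-06,
        2.10930924e-03,  7.10178420e-04]), 'joint_efforts': array([-1.18080094e-03, -4.31246817e+01, -2.44216669e+01,  7.16469996e-02,
        5.60376188e-02, -1.21713188e-04]), 'tool_pos': array([ 0.18973975, -0.48936907,  0.40402428]), 'tool_rot': array([2.97942851, 1.56920327, 1.77843209]), 'contact_force': array([-0.17099356,  0.00838897,  0.48331831]), 'torque': array([-0.05604017,  0.03379443, -0.03518755]), 'opening': 0.09175625501403734} 0.1592
[[-0.     0.932  0.361  0.19 ]
 [ 0.002  0.361 -0.932 -0.489]
 [-1.     0.    -0.002  0.404]
 [ 0.     0.     0.     1.   ]]
strip top [(array([302., 254.]), 0.93, array([0.475, 0.097])), (array([267., 312.]), 0.66, array([0.322, 0.191]))]
strip scene [(array([315., 296.]), 0.91, array([0.464, 0.099])), (array([310., 352.]), 0.6, array([0.322, 0.2  ]))]
panel top [(array([394., 238.]), 0.79, array([ 0.516, -0.15
[... 964 characters left out ...]
 [(array([502., 184.]), 0.55, array([ 0.66 , -0.449]))]
marker scene [(array([373., 248.]), 0.47, array([ 0.529, -0.132]))]
tape_roll top [(array([149., 240.]), 0.91, array([0.518, 0.512]))]
tape_roll scene [(array([161., 361.]), 0.76, array([0.484, 0.512]))]
[[-1.000e-02 -9.950e-01  9.800e-02  3.570e-01]
 [-1.000e+00  1.000e-02 -2.000e-03  3.200e-02]
 [ 1.000e-03 -9.800e-02 -9.950e-01  1.697e+00]
 [ 0.000e+00  0.000e+00  0.000e+00  1.000e+00]] [[-0.529 -0.608  0.592 -0.369]
 [-0.849  0.37  -0.378  0.604]
 [ 0.011 -0.702 -0.712  1.183]
 [ 0.     0.     0.     1.   ]] [[624.08667197   0.         327.03872398]
 [  0.         624.08667197 236.20506527]
 [  0.           0.           1.        ]]
```

```bash
python3 - <<'E'
import cv2
a=cv2.imread('pics/top.png'); cv2.imwrite('pics/top_c.png',cv2.resize(a[130:350,110:530],(798,418),interpolation=cv2.INTER_CUBIC))
E
```

```text
(no output)
```

View pics/top_c.png

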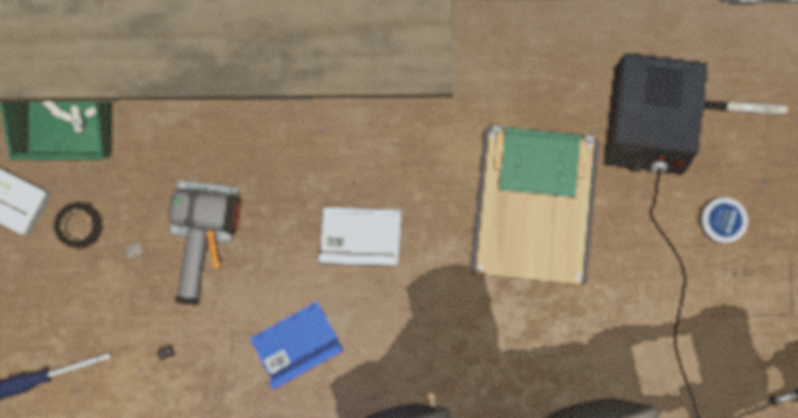

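View pics/scene.png

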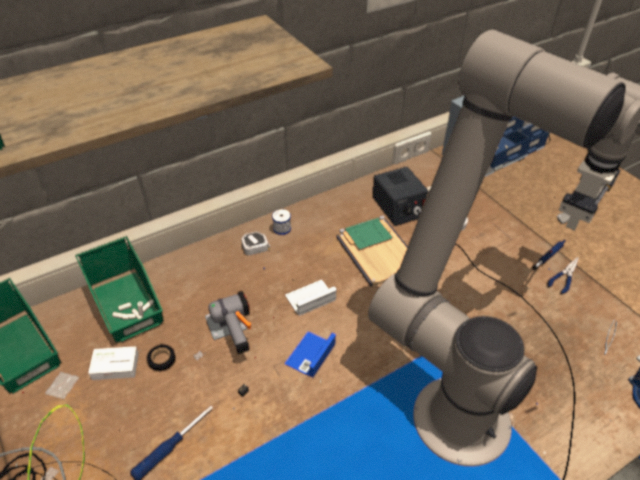

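The picture shows the panel at top-px ~(391,240) and the scanner at (215,251), with its orange trigger on the right side. There are two angle-shaped pieces: the silver one at (302,254) and a blue one at (267,312). The silver one fits "aluminium"; the blue one is the named decoy. I'll go to the panel first and look from near.

```bash
python3 -m jog '[{"y":26,"z":-15,"spin":21},{"y":26,"z":-15,"spin":21},{"y":26,"z":-15,"spin":21},{"y":26,"z":-15,"spin":21},{"y":26,"z":-15,"spin":21}]'; python3 -m jog '[{"y":0},{"y":0}]'; python3 - <<'E'
from h import *
print(tool().round(4)); p=cam('wrist'); save(p,'w1.png'); print(np.array(p['T_tool_cam']).round(3)); 
for n in ['panel','leaf','strip']: print(n,[(np.round(d['xy']),round(d['conf'],2),px2w(p,d['xy'],.014)[:2].round(3)) for d in robot.look_for(n,p)[:3]])
print(p['mtx'])
a=cam('top');b=cam('scene')
def tri(u,v):
    A=[];B=[]
    for p,q in((a,u),(b,v)):
        d=p['c2w'][:3,:3]@np.linalg.solve(np.array(p['mtx']),[*q,1]); d/=np.linalg.norm(d);M=np.eye(3)-np.outer(d,d);A.append(M);B.append(M@p['c2w'][:3,3])
    return np.linalg.lstsq(np.vstack(A),np.hstack(B),rcond=None)[0]
print('shelf corner',tri((348,181),(330,70)))
E
```

```text
[[ 0.000e+00  9.324e-01  3.614e-01  1.898e-01]
 [-1.000e-04  3.614e-01 -9.324e-01 -4.895e-01]
 [-1.000e+00 -0.000e+00  1.000e-04  4.047e-01]
 [ 0.000e+00  0.000e+00  0.000e+00  1.000e+00]]
[[ 0.001 -0.27   0.963  0.019]
 [-0.    -0.963 -0.27   0.073]
 [ 1.     0.    -0.001 -0.   ]
 [ 0.     0.     0.     1.   ]]
panel []
leaf []
strip []
[[361.90750637   0.         316.94544247]
 [  0.         361.90750637 241.97702154]
 [  0.           0.           1.        ]]
shelf corner [ 0.56952958 -0.00619405  0.57750549]$[0]: bad value
$[0]: bad value
```

View pics/w1.png

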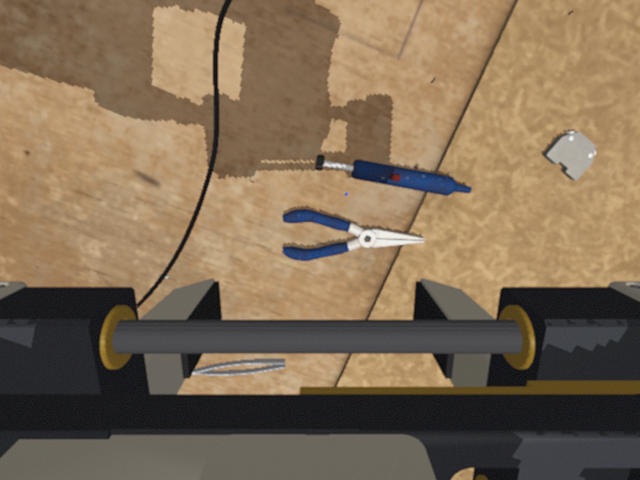

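The move was refused, so the picture only shows the start area and no job items. I'll give every field and go again.

```bash
python3 -m jog '[{"fingers":0,"x":0,"y":26,"z":-15,"spin":21},{"fingers":0,"x":0,"y":26,"z":-15,"spin":21},{"fingers":0,"x":0,"y":26,"z":-15,"spin":21},{"fingers":0,"x":0,"y":26,"z":-15,"spin":21},{"fingers":0,"x":0,"y":26,"z":-15,"spin":21}]'
```

```text
time: 2.02
tool_pos: [0.3789, -0.2539, 0.405]
tool_rot: [0.866, 1.57, -0.701]
contact_force: [0.6, -0.7, -0.2]
opening: 0.0921
```

```bash
python3 - <<'E'
from h import *
print(tool().round(4)); p=cam('wrist'); save(p,'w2.png')
for n in ['panel','leaf','strip']: print(n,[(np.round(d['xy']),round(d['conf'],2),px2w(p,d['xy'],.014)[:2].round(3)) for d in robot.look_for(n,p)[:3]])
E
```

```text
[[ 6.000e-04  1.000e+00  3.200e-03  3.789e-01]
 [-5.000e-04  3.200e-03 -1.000e+00 -2.539e-01]
 [-1.000e+00  6.000e-04  5.000e-04  4.050e-01]
 [ 0.000e+00  0.000e+00  0.000e+00  1.000e+00]]
panel [(array([202.,  84.]), 0.72, array([ 0.503, -0.144]))]
leaf [(array([205.,  24.]), 0.87, array([ 0.554, -0.151]))]
strip [(array([  9., 126.]), 0.64, array([0.465, 0.048])), (array([199., 104.]), 0.18, array([ 0.485, -0.139]))]
```

View pics/w2.png

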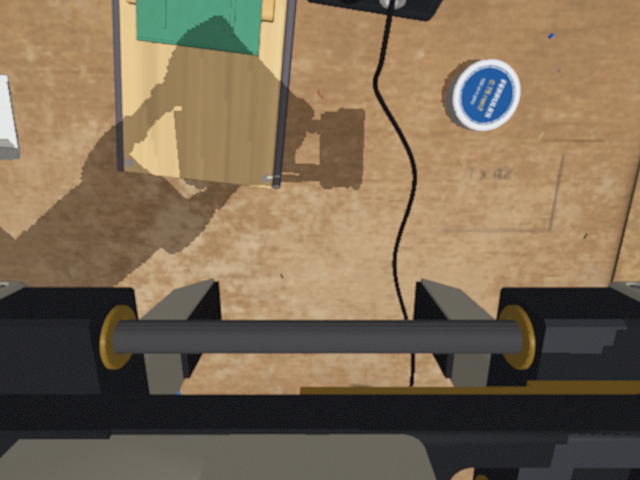

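```bash
python3 -m jog '[{"fingers":0,"x":0,"y":4,"z":-38,"spin":0},{"fingers":0,"x":0,"y":4,"z":-38,"spin":0},{"fingers":0,"x":0,"y":4,"z":-38,"spin":0},{"fingers":0,"x":0,"y":4,"z":-38,"spin":0},{"fingers":0,"x":0,"y":4,"z":-38,"spin":0}]'; python3 - <<'E'
from h import *
print(tool().round(4)); p=cam('wrist'); save(p,'w3.png')
E
```

```text
time: 2.85
tool_pos: [0.4098, 0.0555, 0.405]
tool_rot: [1.049, 1.57, -0.521]
contact_force: [1.3, 0.1, -0.1]
opening: 0.092
[[ 1.100e-03  1.000e+00  2.000e-04  4.098e-01]
 [-6.000e-04  2.000e-04 -1.000e+00  5.550e-02]
 [-1.000e+00  1.100e-03  6.000e-04  4.050e-01]
 [ 0.000e+00  0.000e+00  0.000e+00  1.000e+00]]
```

w2 shows the panel with its leaf's free edge running from (137,40) to (260,53) and the deck's front corners at (123,170) and (280,187). Next is the scanner.

```bash
python3 -m jog '[{"fingers":0,"x":0,"y":-3,"z":-25,"spin":0},{"fingers":0,"x":0,"y":-3,"z":-25,"spin":0},{"fingers":0,"x":0,"y":-3,"z":-25,"spin":0},{"fingers":0,"x":0,"y":-3,"z":-25,"spin":0},{"fingers":0,"x":0,"y":-3,"z":-25,"spin":0}]'; python3 - <<'E'
from h import *
print(tool().round(4)); p=cam('wrist'); save(p,'w4.png')
for n in ['scanner','trigger','scan_grip','strip']: print(n,[(np.round(d['xy']),round(d['conf'],2),px2w(p,d['xy'],.06)[:2].round(3)) for d in robot.look_for(n,p)[:3]])
i=np.vstack([cv2.imread('pics/w3.png')[:290],cv2.imread('pics/w4.png')[:290]]);cv2.imwrite('pics/w34.png',i)
E
```

```text
time: 3.52
tool_pos: [0.3789, 0.3071, 0.4043]
tool_rot: [-2.938, 1.57, 1.781]
contact_force: [0.3, -1.9, 0.3]
opening: 0.092
[[-1.000e-04  1.000e+00  6.500e-03  3.789e-01]
 [ 3.000e-04  6.500e-03 -1.000e+00  3.071e-01]
 [-1.000e+00 -1.000e-04 -3.000e-04  4.043e-01]
 [ 0.000e+00  0.000e+00  0.000e+00  1.000e+00]]
scanner []
trigger [(array([320., 134.]), 0.95, array([0.457, 0.306]))]
scan_grip [(array([292.,  89.]), 0.69, array([0.493, 0.329]))]
strip [(array([522., 117.]), 0.86, array([0.472, 0.134])), (array([415., 261.]), 0.76, array([0.343, 0.215]))]
```

View pics/w34.png

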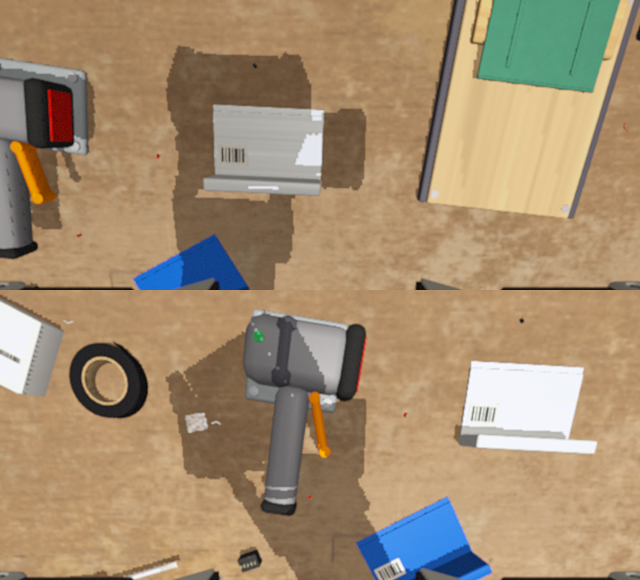

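w34 shows: upper half (w3), the silver strip at (262,150) with bar-code label and upstand on the near side, and the green leaf at (550,40). Lower half (w4), the scanner grip runs from (293,97) to (280,215), and the orange trigger from (313,104) to (323,163). The silver strip fits the description (aluminium, white bar-code); the blue angle is the decoy. Now measure by segmentation.

```bash
cat > m.py <<'E'
from h import *
p=cam('wrist')  # still pose w4; only for calibration
def mk(x,y,z,Rm):
    T=np.eye(4);T[:3,:3]=Rm;T[:3,3]=[x,y,z]; q=dict(p); q['c2w']=T@np.array(p['T_tool_cam']); return q
R3=np.array([[1.1e-3,1,2e-4],[-6e-4,2e-4,-1],[-1,1.1e-3,6e-4]]); w3=mk(.4098,.0555,.405,R3)
R4=np.array([[-1e-4,1,6.5e-3],[3e-4,6.5e-3,-1],[-1,-1e-4,-3e-4]]); w4=mk(.3789,.3071,.4043,R4)
i3=cv2.imread('pics/w3.png'); i4=cv2.imread('pics/w4.png')
def big(m):
    n,l,s,_=cv2.connectedComponentsWithStats(m.astype(np.uint8)); return l==1+np.argmax(s[1:,4])
def rect(m): return cv2.boxPoints(cv2.minAreaRect(np.argwhere(m)[:,::-1].astype(np.float32)))
if __name__=='__main__':
    h4=cv2.cvtColor(i4,cv2.COLOR_BGR2HSV); h3=cv2.cvtColor(i3,cv2.COLOR_BGR2HSV)
    o=(h4[...,0]>8)&(h4[...,0]<22)&(h4[...,1]>200)&(h4[...,2]>150); o[280:]=0
    o=big(o); print('trigger',rect(o).round(1).tolist(),[px2w(w4,c,.069)[:2].round(4).tolist() for c in rect(o)])
    L=[];Rr=[]
    for r in range(120,190,5):
        c=np.where(h4[r,245:318,1]<60)[0]+245
        print(r,c.min(),c.max(),end=' | '); L.append(px2w(w4,(c.min(),r),.06)[:2]); Rr.append(px2w(w4,(c.max(),r),.06)[:2])
    L=np.array(L);Rr=np.array(Rr); M=(L+Rr)/2; k=np.polyfit(M[:,0],M[:,1],1); print('\ngrip axis y=',k,'yaw',np.degrees(np.arctan(k[0])),'width',np.abs(L-Rr)[:,1].mean())
    g=(h3[...,0]>60)&(h3[...,0]<90)&(h3[...,1]>80); g[280:]=0; g[:,:450]=0; g=big(g)
    ys,xs=np.where(g); 
    e=np.array([[c,np.where(g[:,c])[0].max()] for c in range(488,588,4)]); E=np.array([px2w(w3,c,.025)[:2] for c in e]); kk=np.polyfit(E[:,1],E[:,0],1)
    print('leaf edge rms',np.std(E[:,0]-np.polyval(kk,E[:,1])),'yaw',-np.degrees(np.arctan(kk[0])))
    s=[(np.where(g[r])[0].min(),np.where(g[r])[0].max(),r) for r in range(5,70,8)]
    for a,b,r in s: print(px2w(w3,(a,r),.025)[:2].round(4),px2w(w3,(b,r),.025)[:2].round(4))
    print('edge at ys',[(y,np.polyval(kk,y).round(4)) for y in (-.1,-.15,-.2)])
E
python3 m.py
python3 - <<'E'
import cv2,numpy as np
i=cv2.imread('pics/w3.png')
a=cv2.resize(i[90:210,190:340],None,fx=5,fy=5,interpolation=cv2.INTER_CUBIC);cv2.imwrite('pics/s3.png',a)
E
```

```text
trigger [[307.3999938964844, 102.9000015258789], [317.6000061035156, 100.9000015258789], [330.3999938964844, 165.89999389648438], [320.20001220703125, 168.0]] [[0.4811, 0.3164], [0.4827, 0.308], [0.4306, 0.2967], [0.4289, 0.3055]]
120 274 307 | 125 274 306 | 130 273 306 | 135 273 304 | 140 272 303 | 145 271 303 | 150 271 302 | 155 270 301 | 160 270 301 | 165 269 301 | 170 269 300 | 175 268 299 | 180 267 299 | 185 267 298 | 
grip axis y= [-0.14328192  0.3982143 ] yaw -8.153952199636686 width 0.02753172099668053
leaf edge rms 0.00028914262759836053 yaw -6.41674557204958
[ 0.597  -0.0979] [ 0.597  -0.2063]
[ 0.5908 -0.0978] [ 0.5908 -0.2051]
[ 0.5846 -0.096 ] [ 0.5846 -0.2047]
[ 0.5783 -0.0959] [ 0.5783 -0.2043]
[ 0.5719 -0.0958] [ 0.5719 -0.203 ]
[ 0.5655 -0.094 ] [ 0.5655 -0.2026]
[ 0.5589 -0.0939] [ 0.559  -0.2013]
[ 0.5524 -0.0929] [ 0.5524 -0.2008]
[ 0.5457 -0.0919] [ 0.5457 -0.2004]
edge at ys [(-0.1, np.float64(0.5381)), (-0.15, np.float64(0.5324)), (-0.2, np.float64(0.5268))]
```

View pics/s3.png

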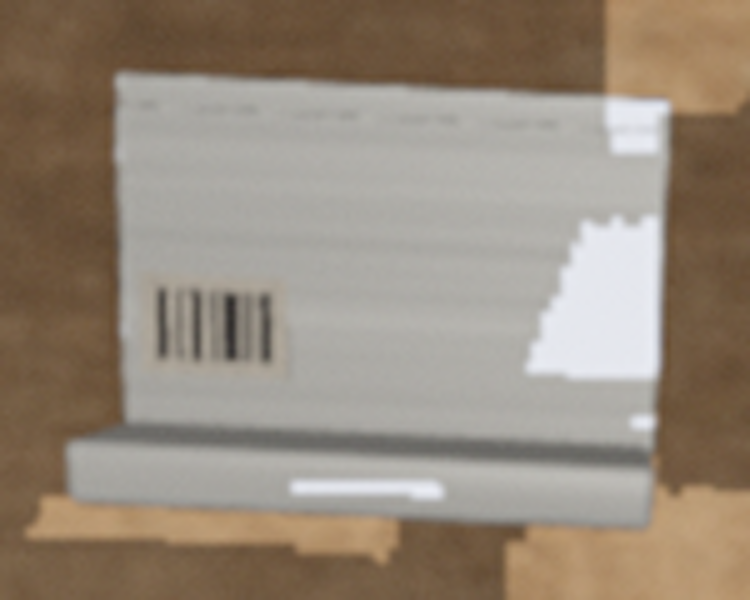

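Scanner axis yaw is -8.2° (grip width measured 27.5 mm, expected 28). The leaf edge middle is at about (0.533,-0.1445), yaw -6.5° (width 108.5–109 mm, expected 110). Approach the scanner above the trigger.

```bash
python3 -m jog '[{"fingers":0,"x":2,"y":7.3,"z":-2.2,"spin":8.5},{"fingers":0,"x":5,"y":7.3,"z":-2.2,"spin":8.5},{"fingers":0,"x":8,"y":7.3,"z":-2.2,"spin":8.5},{"fingers":0,"x":8,"y":7.3,"z":-2.2,"spin":8.5},{"fingers":0,"x":8,"y":7.3,"z":-2.2,"spin":8.5}]'; python3 - <<'E'
from h import *
print(tool().round(4)); p=cam('wrist'); save(p,'w5.png')
a=cv2.imread('pics/w5.png')
# project predicted grip corners & trigger
o=np.array([.4525-.0155*.99-0,0]); o[1]=.3982-.1433*o[0]; c,s=np.cos(-.1423),np.sin(-.1423); Rm=np.array([[c,-s],[s,c]])
for X,Y in((-63,14),(-63,-14),(45,14),(45,-14)):
    u=w2px(p,np.r_[o+Rm@np.array([X,Y])/1000,.06]); cv2.circle(a,tuple(int(v) for v in u),3,(0,255,0),-1)
u=w2px(p,np.r_[o+Rm@np.array([38,-18.5])/1000,.069]); cv2.circle(a,tuple(int(v) for v in u),3,(255,0,0),-1)
print(o); cv2.imwrite('pics/w5a.png',a[:340])
E
```

```text
time: 4.45
tool_pos: [0.4523, 0.3268, 0.326]
tool_rot: [2.122, 1.569, 0.405]
contact_force: [0.6, -0.5, 0.9]
opening: 0.0915
[[ 1.700e-03  9.893e-01 -1.456e-01  4.523e-01]
 [ 7.000e-04 -1.456e-01 -9.893e-01  3.268e-01]
 [-1.000e+00  1.500e-03 -9.000e-04  3.260e-01]
 [ 0.000e+00  0.000e+00  0.000e+00  1.000e+00]]
[0.437155   0.33555569]
```

View pics/w5a.png

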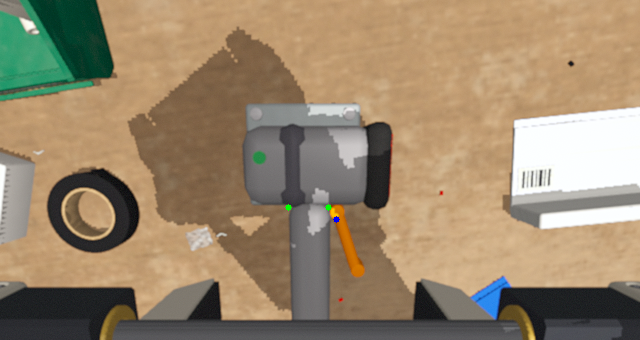

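w5 shows the grip (310,260) and trigger tip (357,268) between the fingers; my predicted points fall on the grip's end and the trigger's hinge. Going down, then squeezing.

```bash
python3 -m jog '[{"fingers":0,"x":4,"y":0,"z":-0.25,"spin":0},{"fingers":0,"x":8,"y":0,"z":-0.25,"spin":0},{"fingers":0,"x":10.5,"y":0,"z":-0.25,"spin":0},{"fingers":0,"x":10.5,"y":0,"z":-0.25,"spin":0}]' && python3 -m jog '[{"fingers":0.6,"x":0,"y":0,"z":0,"spin":0},{"fingers":0.6,"x":0,"y":0,"z":0,"spin":0},{"fingers":0.6,"x":0,"y":0,"z":0,"spin":0},{"fingers":0.6,"x":0,"y":0,"z":0,"spin":0},{"fingers":0.6,"x":0,"y":0,"z":0,"spin":0}]' 15
```

```text
time: 5.0
tool_pos: [0.452, 0.3297, 0.2195]
tool_rot: [-0.852, 1.569, -2.568]
contact_force: [-0.5, 0.0, 0.6]
opening: 0.0916
time: 5.62
tool_pos: [0.4517, 0.3294, 0.2196]
tool_rot: [-0.747, 1.569, -2.463]
contact_force: [-3.1, -4.0, 1.8]
opening: 0.0465
```

```bash
python3 -m jog '[{"fingers":0.65,"x":0,"y":0,"z":0,"spin":0},{"fingers":0.65,"x":0,"y":0,"z":0,"spin":0},{"fingers":0.65,"x":0,"y":0,"z":0,"spin":0},{"fingers":0.65,"x":0,"y":0,"z":0,"spin":0},{"fingers":0.65,"x":0,"y":0,"z":0,"spin":0}]' 25
```

```text
time: 6.25
tool_pos: [0.4515, 0.3289, 0.2192]
tool_rot: [-0.707, 1.567, -2.423]
contact_force: [-3.6, -6.9, 3.6]
opening: 0.0359
```

Opening is 35.9 mm, so the trigger is fully in. Hold briefly, then release.

```bash
python3 -m jog '[{"fingers":0.65,"x":0,"y":0,"z":0,"spin":0},{"fingers":0.65,"x":0,"y":0,"z":0,"spin":0},{"fingers":0,"x":0,"y":0,"z":0,"spin":0},{"fingers":0,"x":0,"y":0,"z":0,"spin":0},{"fingers":0,"x":0,"y":0,"z":0,"spin":0}]'; python3 -m jog '[{"fingers":0,"x":0,"y":0,"z":0,"spin":0},{"fingers":0,"x":0,"y":0,"z":0,"spin":0},{"fingers":0,"x":0,"y":0,"z":0,"spin":0},{"fingers":0,"x":0,"y":0,"z":0,"spin":0},{"fingers":0,"x":0,"y":0,"z":0,"spin":0}]'; python3 -m jog '[{"fingers":0,"x":-6,"y":0,"z":0,"spin":0},{"fingers":0,"x":-12,"y":0,"z":0,"spin":0},{"fingers":0,"x":-12,"y":0,"z":0,"spin":0}]'
python3 - <<'E'
from m import *
# strip from s3.png crop (scale 5, offset 190,90)
f=lambda u,v:(190+u/5,90+v/5)
for n,uv,z in(('noseL',(118,73),.002),('noseR',(668,102),.002),('upTopFarL',(70,445),.045),('upNearL',(72,498),.045),('upNearR',(645,523),.045),('upFarR',(650,470),.045)):
    print(n,px2w(w3,f(*uv),z)[:2].round(4))
print(tool().round(4)); p=cam('wrist'); print([(d['xy'],d['conf']) for d in robot.look_for('trigger',p)])
save(p,'w6.png')
E
```

```text
time: 6.88
tool_pos: [0.4527, 0.33, 0.2198]
tool_rot: [2.137, 1.569, 0.421]
contact_force: [1.0, -1.2, -0.5]
opening: 0.0612
time: 7.5
tool_pos: [0.4521, 0.3298, 0.2197]
tool_rot: [0.313, 1.571, -1.403]
contact_force: [-0.3, 0.2, 0.3]
opening: 0.0918
time: 7.88
tool_pos: [0.453, 0.3304, 0.3448]
tool_rot: [2.205, 1.56, 0.489]
contact_force: [-0.2, 0.1, 0.3]
opening: 0.092
noseL [0.5172 0.1589]
noseR [0.5117 0.0494]
upTopFarL [0.4482 0.1613]
upNearL [0.4383 0.1617]
upNearR [0.4336 0.0541]
upFarR [0.4436 0.0532]
[[ 0.0046  0.9895 -0.1445  0.4524]
 [ 0.0024 -0.1445 -0.9895  0.33  ]
 [-1.      0.0042 -0.0031  0.342 ]
 [ 0.      0.      0.      1.    ]]
[([349.2, 235.8], 0.78)]
```

```bash
python3 - <<'E'
from h import *
s=robot.observe(); print(s['qpos'].round(3)); T=tool(); print(T.round(4))
d=np.array([.4415,.1076])-T[:2,3]; print('y',d@T[:2,1]*100,'z',d@T[:2,2]*100)
E
```

```text
[ 0.493  0.463  1.526 -0.     1.154  2.209]
[[-1.300e-03  9.895e-01 -1.446e-01  4.518e-01]
 [-8.000e-04 -1.446e-01 -9.895e-01  3.296e-01]
 [-1.000e+00 -1.200e-03  9.000e-04  3.389e-01]
 [ 0.000e+00  0.000e+00  0.000e+00  1.000e+00]]
y 2.1934705813911055 z 22.116271194687076
```

```bash
python3 -m jog '[{"fingers":0,"x":0,"y":2.2,"z":22.1,"spin":-50},{"fingers":0,"x":0,"y":2.2,"z":22.1,"spin":-50},{"fingers":0,"x":0,"y":2.2,"z":22.1,"spin":-50},{"fingers":0,"x":0,"y":2.2,"z":22.1,"spin":-50},{"fingers":0,"x":0,"y":2.2,"z":22.1,"spin":-50}]' && python3 -m jog '[{"fingers":0,"x":0,"y":0,"z":0,"spin":-45.6},{"fingers":0,"x":0,"y":0,"z":0,"spin":-45.6},{"fingers":0,"x":0,"y":0,"z":0,"spin":-45.6},{"fingers":0,"x":0,"y":0,"z":0,"spin":-45.6},{"fingers":0,"x":0,"y":0,"z":0,"spin":-45.6}]'; python3 - <<'E'
from h import *
T=tool(); print(T.round(4))
d=np.array([.4415,.1076])-T[:2,3]; print('y',d@T[:2,1]*100,'z',d@T[:2,2]*100)
p=cam('wrist'); save(p,'w7.png'); a=cv2.imread('pics/w7.png')
c,s=np.cos(-.047),np.sin(-.047); Rm=np.array([[c,-s],[s,c]]); g=np.array([.4415,.1076])
for X,Y,z in((40,55,.002),(40,-55,.002),(-40,55,.045),(-40,-55,.045),(-28,55,.045),(-28,-55,.045)):
    u=w2px(p,np.r_[g+Rm@np.array([X+34,Y])/1000,z]); cv2.circle(a,tuple(int(v) for v in u),2,(0,0,255),-1)
cv2.imwrite('pics/w7a.png',a)
E
```

```text
time: 8.65
tool_pos: [0.4414, 0.1054, 0.3381]
tool_rot: [-2.097, 1.567, -2.938]
contact_force: [0.1, -0.8, 0.1]
opening: 0.0919
time: 9.28
tool_pos: [0.4416, 0.1079, 0.338]
tool_rot: [-3.013, 1.567, -3.057]
contact_force: [0.8, 0.1, -0.1]
opening: 0.0917
[[-3.800e-03  4.430e-02  9.990e-01  4.416e-01]
 [-3.000e-04  9.990e-01 -4.430e-02  1.079e-01]
 [-1.000e+00 -5.000e-04 -3.800e-03  3.380e-01]
 [ 0.000e+00  0.000e+00  0.000e+00  1.000e+00]]
y -0.031382559686503275 z -0.003699779076470874
```

View pics/w7a.png

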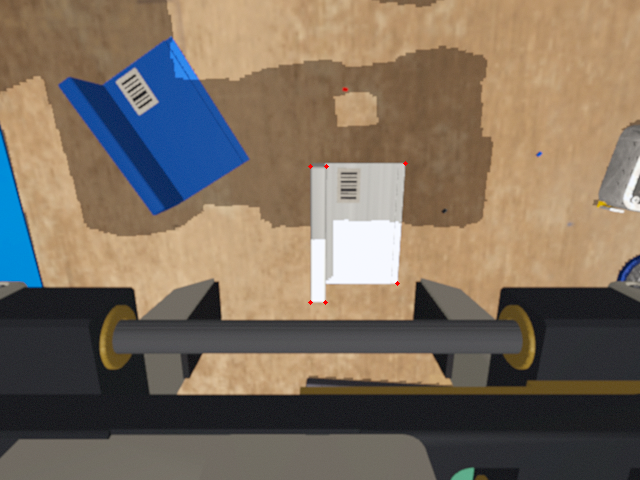

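w7 confirms it: the predicted strip corners (red) lie on the silver strip with its label at (348,185), and the fingers straddle the upstand. The blue decoy at (155,130) is clear. Now grasp.

```bash
python3 -m jog '[{"fingers":0,"x":6,"y":0,"z":0,"spin":0},{"fingers":0,"x":11,"y":0,"z":0,"spin":0},{"fingers":0,"x":14,"y":0,"z":0,"spin":0},{"fingers":0,"x":14.9,"y":0,"z":0,"spin":0},{"fingers":0.3,"x":14.9,"y":0,"z":0,"spin":0}]' 45 && python3 -m jog '[{"fingers":1,"x":0,"y":0,"z":0,"spin":0},{"fingers":1,"x":0,"y":0,"z":0,"spin":0},{"fingers":1,"x":0,"y":0,"z":0,"spin":0},{"fingers":1,"x":0,"y":0,"z":0,"spin":0},{"fingers":1,"x":0,"y":0,"z":0,"spin":0}]' 45;  python3 -m jog '[{"fingers":1,"x":0,"y":0,"z":0,"spin":0},{"fingers":1,"x":0,"y":0,"z":0,"spin":0},{"fingers":1,"x":0,"y":0,"z":0,"spin":0},{"fingers":1,"x":0,"y":0,"z":0,"spin":0},{"fingers":1,"x":0,"y":0,"z":0,"spin":0}]'
```

```text
time: 9.95
tool_pos: [0.4419, 0.1079, 0.1903]
tool_rot: [-2.978, 1.569, -3.025]
contact_force: [0.9, -0.2, 1.0]
opening: 0.0859
time: 10.58
tool_pos: [0.442, 0.108, 0.1908]
tool_rot: [-0.195, 1.57, -0.242]
contact_force: [-1.2, 0.1, 0.3]
opening: 0.0362
time: 11.2
tool_pos: [0.4419, 0.108, 0.1906]
tool_rot: [-2.554, 1.571, -2.602]
contact_force: [-1.0, 0.1, -0.6]
opening: 0.0121
```

Gripped: opening 12.1 mm matches the upstand's 12 mm. Lift and carry above the open deck.

```bash
python3 -m jog '[{"fingers":1,"x":-4,"y":0,"z":0,"spin":0},{"fingers":1,"x":-7,"y":-3,"z":0.2,"spin":0},{"fingers":1,"x":-7,"y":-8,"z":0.5,"spin":3.9},{"fingers":1,"x":-7,"y":-13,"z":0.8,"spin":3.9},{"fingers":1,"x":-7,"y":-18,"z":0.8,"spin":3.9}]' && python3 -m jog '[{"fingers":1,"x":0,"y":-3,"z":0.2,"spin":0},{"fingers":1,"x":0,"y":-6.2,"z":0.4,"spin":0},{"fingers":1,"x":0,"y":-6.2,"z":0.4,"spin":0},{"fingers":1,"x":0,"y":-6.2,"z":0.4,"spin":0}]'; python3 - <<'E'
from h import *
T=tool(); print(T.round(4), robot.observe()['opening'])
d=np.array([.4396,-.1339])-T[:2,3]; print('y',d@T[:2,1]*100,'z',d@T[:2,2]*100)
a=cam('wrist'); save(a,'w8.png'); b=cam('top'); save(b,'t8.png'); c=cam('scene'); save(c,'s8.png')
P=np.array([.533,-.1445]);Rm=np.array([[.9936,.1132],[-.1132,.9936]])
for p,n in((a,'w8'),(c,'s8')):
    i=cv2.imread(f'pics/{n}.png')
    for Y in(-55,0,55):
        u=w2px(p,np.r_[P+Rm@np.array([0,Y])/1000,.025]); cv2.circle(i,tuple(int(v) for v in u),2,(0,0,255),-1)
        X=T@np.array([.1906-.002,Y/1000,.074,1]); u=w2px(p,X[:3]); cv2.circle(i,tuple(int(v) for v in u),2,(255,0,255),-1)
    cv2.imwrite(f'pics/{n}a.png',i)
E
```

```text
time: 11.82
tool_pos: [0.4413, -0.0737, 0.2608]
tool_rot: [-0.286, 1.57, -0.401]
contact_force: [1.0, -0.2, -1.9]
opening: 0.0118
time: 12.32
tool_pos: [0.438, -0.1339, 0.2605]
tool_rot: [2.615, 1.57, 2.499]
contact_force: [0.0, 0.8, -2.6]
opening: 0.0115
[[-8.000e-04  1.156e-01  9.933e-01  4.380e-01]
 [ 6.000e-04  9.933e-01 -1.156e-01 -1.339e-01]
 [-1.000e+00  5.000e-04 -8.000e-04  2.605e-01]
 [ 0.000e+00  0.000e+00  0.000e+00  1.000e+00]] 0.011485328931022734
y 0.01780444792420636 z 0.15474803253460587
```

View pics/w8a.png

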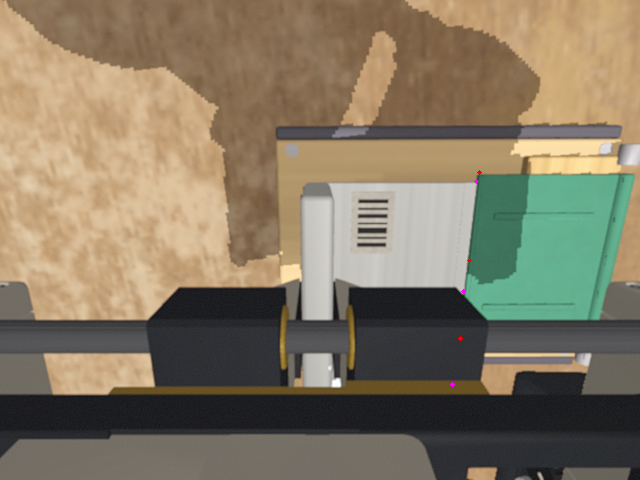

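w8 shows the strip held square over the open deck, with its nose at (470,240) just short of the green leaf edge; prediction and picture agree. Lower to about 1.5 mm above the deck.

```bash
python3 -m jog '[{"fingers":1,"x":3,"y":0,"z":0,"spin":0},{"fingers":1,"x":5,"y":0,"z":0,"spin":0},{"fingers":1,"x":5.4,"y":0,"z":0,"spin":0},{"fingers":1,"x":5.4,"y":0,"z":0,"spin":0},{"fingers":1,"x":5.4,"y":0,"z":0,"spin":0}]'; python3 - <<'E'
from h import *
T=tool(); print(T.round(4), robot.observe()['contact_force'])
a=cam('wrist'); save(a,'w9.png'); i=a['color'][:,:,::-1].copy(); h=cv2.cvtColor(i,cv2.COLOR_BGR2HSV)
g=((h[...,0]>60)&(h[...,0]<90)&(h[...,1]>80)); g[290:]=0; n,l,s,_=cv2.connectedComponentsWithStats(g.astype(np.uint8)); g=l==1+np.argmax(s[1:,4])
P=np.array([.533,-.1445]);Rm=np.array([[.9936,.1132],[-.1132,.9936]])
tp=lambda u,z:(Rm.T@(px2w(a,u,z)[:2]-P)).round(4)
ys=np.where(g.any(1))[0]; print('rows',ys.min(),ys.max())
for r in range(ys.min()+6,285,12): print('free edge',tp((np.where(g[r])[0].min(),r),.025))
xs=np.where(g.any(0))[0]
for c in range(xs.min()+15,xs.max()-5,15): print('side',tp((c,np.where(g[:,c])[0].min()),.025))
for Y in(-55,0,55):
    X=T@np.array([.1886,Y/1000,.074,1]); u=w2px(a,X[:3]); cv2.circle(i,tuple(int(v) for v in u),2,(255,0,255),-1); print('nose',(Rm.T@(X[:2]-P)).round(4),X[2].round(4))
    u=w2px(a,np.r_[P+Rm@np.array([0,Y])/1000,.025]); cv2.circle(i,tuple(int(v) for v in u),2,(0,0,255),-1)
cv2.imwrite('pics/w9a.png',i[60:340,240:640])
E
```

```text
time: 13.1
tool_pos: [0.4386, -0.1342, 0.2075]
tool_rot: [-0.402, 1.569, -0.517]
contact_force: [0.5, -0.5, -2.3]
opening: 0.0117
[[ 1.400e-03  1.148e-01  9.934e-01  4.386e-01]
 [-8.000e-04  9.934e-01 -1.148e-01 -1.342e-01]
 [-1.000e+00 -6.000e-04  1.500e-03  2.075e-01]
 [ 0.000e+00  0.000e+00  0.000e+00  1.000e+00]] [ 0.45281708 -0.53207755 -2.25845602]
rows 184 289
free edge [-0.001  0.051]
free edge [-0.0011  0.0456]
free edge [-0.0011  0.0401]
free edge [-0.0012  0.0344]
free edge [-0.0008  0.0287]
free edge [-0.0009  0.0228]
free edge [-0.001   0.0169]
free edge [-0.001   0.0108]
side [-0.0012  0.0524]
side [0.0054 0.0533]
side [0.0121 0.0533]
side [0.0189 0.0532]
side [0.0255 0.0537]
side [0.0323 0.0532]
side [0.039  0.0537]
side [0.0457 0.0536]
nose [-0.0207 -0.0557] 0.019
nose [-0.0206 -0.0007] 0.019
nose [-0.0206  0.0543] 0.019
```

View pics/w9a.png

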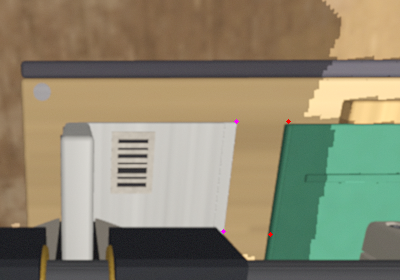

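w9 shows the strip flat, its side edge in line with the leaf's within about 1 mm, and its nose 20 mm short of the leaf edge. Lower 2 mm and slide in.

```bash
python3 -m jog '[{"fingers":1,"x":0.2,"y":-0.05,"z":0,"spin":0},{"fingers":1,"x":0.2,"y":-0.05,"z":1,"spin":0},{"fingers":1,"x":0.2,"y":-0.05,"z":2,"spin":0},{"fingers":1,"x":0.2,"y":-0.05,"z":3,"spin":0},{"fingers":1,"x":0.2,"y":-0.05,"z":4,"spin":0}]' && python3 -m jog '[{"fingers":1,"x":0.1,"y":0,"z":0.3,"spin":0},{"fingers":1,"x":0.1,"y":0,"z":0.5,"spin":0},{"fingers":1,"x":0.1,"y":0,"z":0.6,"spin":0},{"fingers":1,"x":0.1,"y":0,"z":0.6,"spin":0}]'; python3 - <<'E'
from h import *
T=tool(); P=np.array([.533,-.1445]);Rm=np.array([[.9936,.1132],[-.1132,.9936]])
X=T@np.array([.1906,0,.074,1]); print('nose',(Rm.T@(X[:2]-P)).round(4),X[2].round(4)); print(T[:3,0])
E
```

```text
time: 13.78
tool_pos: [0.4788, -0.1394, 0.2046]
tool_rot: [-1.518, 1.571, -1.633]
contact_force: [-0.9, 0.2, -0.5]
opening: 0.0119
time: 14.28
tool_pos: [0.4832, -0.1399, 0.2046]
tool_rot: [3.127, 1.568, 3.012]
contact_force: [-8.8, 0.0, 15.7]
opening: 0.0119
nose [ 0.0235 -0.0012] 0.0139
[-2.60682001e-03  3.40329140e-04 -9.99996544e-01]
```

Contact with the deck; ease the pressure and push the rest of the way home.

```bash
python3 -m jog '[{"fingers":1,"x":-0.1,"y":0,"z":0.2,"spin":0},{"fingers":1,"x":-0.1,"y":0,"z":0.4,"spin":0},{"fingers":1,"x":-0.1,"y":0,"z":0.5,"spin":0},{"fingers":1,"x":-0.1,"y":0,"z":0.5,"spin":0}]'; cat > n.py <<'E'
from h import *
s=robot.observe();T=tool(); P=np.array([.533,-.1445]);Rm=np.array([[.9936,.1132],[-.1132,.9936]])
X=T@np.array([.1906,0,.074,1]); print('nose',(Rm.T@(X[:2]-P)).round(4),X[2].round(4),'yaw',np.degrees(np.arctan2(T[1,2],T[0,2])).round(2),T[:3,0].round(4),s['contact_force'].round(1),s['torque'].round(2))
E
python3 n.py
```

```text
time: 14.78
tool_pos: [0.4886, -0.1406, 0.2047]
tool_rot: [-3.072, 1.569, 3.096]
contact_force: [-5.1, -2.3, 4.0]
opening: 0.0117
nose [ 0.0291 -0.0013] 0.0139 yaw -6.59 [-1.5e-03  1.0e-04 -1.0e+00] [-5.1 -2.3  4. ] [-0.17  0.51 -0.  ]
```

```bash
python3 -m jog '[{"fingers":1,"x":0,"y":0,"z":0.1,"spin":0},{"fingers":1,"x":0,"y":0,"z":0.2,"spin":0},{"fingers":1,"x":0,"y":0,"z":0.2,"spin":0}]'; python3 n.py; python3 -m jog '[{"fingers":1,"x":0.1,"y":0,"z":0,"spin":0},{"fingers":1,"x":0.15,"y":0,"z":0,"spin":0},{"fingers":1,"x":0.15,"y":0,"z":0,"spin":0}]'; python3 n.py
```

```text
time: 15.15
tool_pos: [0.4893, -0.1408, 0.2047]
tool_rot: [3.083, 1.565, 2.968]
contact_force: [-12.8, -0.9, 11.1]
opening: 0.0122
nose [ 0.0291 -0.0013] 0.0137 yaw -6.58 [-5.3e-03  9.0e-04 -1.0e+00] [-12.8  -0.9  11.1] [-0.34  1.52  0.09]
time: 15.52
tool_pos: [0.4891, -0.1407, 0.2046]
tool_rot: [3.134, 1.566, 3.019]
contact_force: [-18.3, -0.1, 24.7]
opening: 0.0118
nose [ 0.0291 -0.0013] 0.0136 yaw -6.58 [-4.8e-03  6.0e-04 -1.0e+00] [-18.3  -0.1  24.7] [-0.05  2.14  0.08]
```

Home: the nose stopped at x≈29–30 mm, and more push raised only the force. The strip is pressed down with about 25 N. Numeric check of leaf and trigger before handing in.

```bash
python3 - <<'E'
from h import *
a=cam('wrist'); save(a,'w10.png'); i=a['color'][:,:,::-1].copy(); h=cv2.cvtColor(i,cv2.COLOR_BGR2HSV)
g=((h[...,0]>60)&(h[...,0]<90)&(h[...,1]>80)); g[290:]=0; n,l,s,_=cv2.connectedComponentsWithStats(g.astype(np.uint8)); g=l==1+np.argmax(s[1:,4])
P=np.array([.533,-.1445]);Rm=np.array([[.9936,.1132],[-.1132,.9936]])
tp=lambda u,z:(Rm.T@(px2w(a,u,z)[:2]-P)).round(4)
ys=np.where(g.any(1))[0]
for r in range(ys.min()+6,285,20): print('free edge',tp((np.where(g[r])[0].min(),r),.025))
xs=np.where(g.any(0))[0]
for c in range(xs.min()+10,xs.max()-5,20): print('side',tp((c,np.where(g[:,c])[0].min()),.025))
b=cam('top'); t=cv2.imread('pics/top.png').astype(int); d=np.abs(b['color'][:,:,::-1].astype(int)-t).sum(2)[225:275,225-25:240]
o=lambda im:[ (lambda m:(m.sum(),np.argwhere(m).mean(0).round(1)))((lambda H:(H[...,0]>8)&(H[...,0]<20)&(H[...,1]>190)&(H[...,2]>130))(cv2.cvtColor(im,cv2.COLOR_BGR2HSV))[240:275,215:230])]
print('trigger before/after',o(cv2.imread('pics/top.png')),o(np.ascontiguousarray(b['color'][:,:,::-1])))
E
python3 n.py
```

```text
free edge [-0.0007  0.051 ]
free edge [-0.0005  0.042 ]
free edge [-0.0003  0.0328]
free edge [-0.0005  0.0233]
free edge [-0.0003  0.0135]
side [0.0008 0.0536]
side [0.0096 0.0536]
side [0.0184 0.0536]
side [0.0271 0.0536]
side [0.036  0.0531]
side [0.0446 0.0536]
side [0.0534 0.0536]
side [0.0621 0.0535]
side [0.0709 0.0535]
side [0.0796 0.0535]
side [0.0883 0.0535]
trigger before/after [(np.int64(0), array([nan, nan]))] [(np.int64(0), array([nan, nan]))]
nose [ 0.0291 -0.0013] 0.0137 yaw -6.57 [-4.7e-03  5.0e-04 -1.0e+00] [-17.5  -0.5  25.1] [-0.11  2.19  0.02]<stdin>:11: RuntimeWarning: Mean of empty slice.
  ret = um.true_divide(
```

```bash
python3 - <<'E'
from h import *
for n in('w5','w6'):
    h=cv2.cvtColor(cv2.imread(f'pics/{n}.png'),cv2.COLOR_BGR2HSV); o=(h[...,0]>8)&(h[...,0]<22)&(h[...,1]>200)&(h[...,2]>150); o[290:]=0;o[:,:300]=0;o[:,400:]=0
    v=cv2.fitLine(np.argwhere(o)[:,::-1].astype(np.float32),cv2.DIST_L2,0,.01,.01).ravel(); print(n,o.sum(),np.degrees(np.arctan(v[0]/v[1])))
robot.hand_in()
E
```

```text
w5 830 18.485289
w6 706 18.624952
the job is handed in; nothing more can be done
```

The job is handed in at about 15.7 s of the 64 s allowed. No verdict was reported, so the result below rests on my own checks.

**Scanner:** I squeezed the trigger fully in (fingers at 36 mm) while the strip lay untouched, then opened the gripper. The trigger sprang back: its blade angle in the wrist pictures was 18.5° before and 18.6° after.

**Strip:** I gripped the silver strip with the bar-code label, not the blue look-alike, by its upstand (opening 12 mm). I set it on the deck and slid it under the leaf until it stopped against the batten. It is still held there.

**Last checks:**

| Check | Measured | Wanted |
|---|---|---|
| Thin edge inside the leaf edge | about 29–30 mm | 23–34 mm (home 30) |
| Off centre | about 1 mm | within 10 mm |
| Out of square | about 0.1–0.2° | within 0.1 rad (5.7°) |
| Tilt of the tool, not the strip itself | about 0.005 rad | strip under 0.05 rad |
| Upward force on the tool, taken as the push on the deck | about 25 N | over 5 N |

- **Leaf:** its edges are within 1 mm of where they were before the slide, so it stayed down.
- **Pushed home:** pushing further raised the force (about 18 N sideways) but the strip did not move.

**Not confirmed:**
- A late check of the trigger from the top camera found no orange pixels, in either the first or the last picture. It shows nothing either way, so I relied on the wrist pictures.
- I did not re-measure the loose things on the bench. The arm's path stayed clear of those I had located and the forces showed no contact with them.
- I viewed 10 pictures. One was wasted on a refused move.

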